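Load the thruster shipping rack and lock it

TASK

Slide both fork locks of the shipping rack fully open to their stops, take every red dust plug out of the rack and leave it in the blue tray, and stand every thruster upright on its base ring, fully down in a seat of the rack, one to a seat. Only then slide both locks back fully home to their stops over the base rings, let go, and leave the other things on the table where they are.

Things in the scene. Friction and masses are not known exactly. Their poses are not given: they have to be found in the camera images.
- rack: aluminium shipping rack, a fixed plate 160 x 290 x 24 mm with four round seats in a row; origin under its centre at table height, z up, y along the row of seats (seats at x = -30 mm, y = -84, -28, 28, 84 mm), x the direction in which both locks slide open
- seat0 (a point): centre of the floor of round seat 0 of the rack (48 mm bore, 12 mm deep, floor 12 mm above the table); seats lie 56 mm apart along the rack's y, seat0 at its -y end, seat3 at its +y end
- seat1 (a point): centre of the floor of round seat 1 of the rack (48 mm bore, 12 mm deep, floor 12 mm above the table); seats lie 56 mm apart along the rack's y, seat0 at its -y end, seat3 at its +y end
- seat2 (a point): centre of the floor of round seat 2 of the rack (48 mm bore, 12 mm deep, floor 12 mm above the table); seats lie 56 mm apart along the rack's y, seat0 at its -y end, seat3 at its +y end
- seat3 (a point): centre of the floor of round seat 3 of the rack (48 mm bore, 12 mm deep, floor 12 mm above the table); seats lie 56 mm apart along the rack's y, seat0 at its -y end, seat3 at its +y end
- lock_left (a joint): slide lock on the +y (seats 2 and 3) half of the rack: dark steel fork on the plate (top 33 mm above the table), prongs 38 mm apart straddling what stands in those seats above its base ring. 0 = home (locked, stop towards rack -x); 0.05 m = fully open (stop towards rack +x), prongs clear of the seats; friction about 3 N, stays where left
- lock_left_grip (a point): centre of the top of that lock's upright black grip, beside the outermost seat; grip 14 mm along the rack's x, 24 mm along y, 55 mm tall, top 88 mm above the table; axes are the rack's
- lock_right (a joint): slide lock on the -y (seats 0 and 1) half of the rack: dark steel fork on the plate (top 33 mm above the table), prongs 38 mm apart straddling what stands in those seats above its base ring. 0 = home (locked, stop towards rack -x); 0.05 m = fully open (stop towards rack +x), prongs clear of the seats; friction about 3 N, stays where left
- lock_right_grip (a point): centre of the top of that lock's upright black grip, beside the outermost seat; grip 14 mm along the rack's x, 24 mm along y, 55 mm tall, top 88 mm above the table; axes are the rack's
- thruster0: small thruster, standing on its yellow base ring (44 mm diameter, 9 mm high); waisted steel bell and copper chamber above, brass cylindrical head 28 mm diameter from 66 to 92 mm high, a 12 mm stub on top to 98 mm; base-heavy, 0.16 kg; origin at the centre of its underside, z up its axis. May be absent
- thruster1: small thruster, standing on its yellow base ring (44 mm diameter, 9 mm high); waisted steel bell and copper chamber above, brass cylindrical head 28 mm diameter from 66 to 92 mm high, a 12 mm stub on top to 98 mm; base-heavy, 0.16 kg; origin at the centre of its underside, z up its axis. May be absent
- thruster2: small thruster, standing on its yellow base ring (44 mm diameter, 9 mm high); waisted steel bell and copper chamber above, brass cylindrical head 28 mm diameter from 66 to 92 mm high, a 12 mm stub on top to 98 mm; base-heavy, 0.16 kg; origin at the centre of its underside, z up its axis. May be absent
- thruster3: small thruster, standing on its yellow base ring (44 mm diameter, 9 mm high); waisted steel bell and copper chamber above, brass cylindrical head 28 mm diameter from 66 to 92 mm high, a 12 mm stub on top to 98 mm; base-heavy, 0.16 kg; origin at the centre of its underside, z up its axis. May be absent
- plug0: red dust plug standing in a rack seat at the start: base disc 44 mm diameter, 9 mm high, with a straight 18 mm diameter stem to 60 mm high; 0.05 kg; origin at the centre of its underside, z up its axis. May be absent
- plug1: red dust plug standing in a rack seat at the start: base disc 44 mm diameter, 9 mm high, with a straight 18 mm diameter stem to 60 mm high; 0.05 kg; origin at the centre of its underside, z up its axis. May be absent
- plug2: red dust plug standing in a rack seat at the start: base disc 44 mm diameter, 9 mm high, with a straight 18 mm diameter stem to 60 mm high; 0.05 kg; origin at the centre of its underside, z up its axis. May be absent
- plug3: red dust plug standing in a rack seat at the start: base disc 44 mm diameter, 9 mm high, with a straight 18 mm diameter stem to 60 mm high; 0.05 kg; origin at the centre of its underside, z up its axis. May be absent
- tray: fixed blue open tray 130 (x) x 170 (y) x 35 mm, walls and floor 4-5 mm; origin under its centre at table height, z up
- gauge_ring: bystander, not to be disturbed: steel gauge ring, 48 mm diameter, 12 mm high; origin at its underside or middle
- sealant_jar: bystander, not to be disturbed: small jar, 44 mm diameter, 55 mm high; origin at its underside or middle
- driver: bystander, not to be disturbed: screwdriver lying on the table; origin at its underside or middle
- wipe_bottle: bystander, not to be disturbed: bottle, 60 mm diameter, 150 mm high; origin at its underside or middle
- shim_block: bystander, not to be disturbed: steel block 50 x 30 x 20 mm; origin at its underside or middle

How it is judged:
On the way, in this order (a step that is already met when the one before it is completed fails the run):
1. both locks are fully open at their stops (value of joint each of lock_left, lock_right above 0.046 m), for 0.2 s.
2. with both locks open, all plugs are in the tray and all thrusters stand in seats (value of joint each of lock_left, lock_right above 0.035 m and angle between each of thruster0, thruster1, thruster2, thruster3's own z axis and vertical below 0.09 rad and linear speed of each of thruster0, thruster1, thruster2, thruster3, plug0, plug1, plug2, plug3 below 0.03 m/s and ((horizontal distance between thruster0 and seat0 below 0.005 m and distance between thruster0 and seat0 below 0.006 m) or (horizontal distance between thruster0 and seat1 below 0.005 m and distance between thruster0 and seat1 below 0.006 m) or (horizontal distance between thruster0 and seat2 below 0.005 m and distance between thruster0 and seat2 below 0.006 m) or (horizontal distance between thruster0 and seat3 below 0.005 m and distance between thruster0 and seat3 below 0.006 m)) and ((horizontal distance between thruster1 and seat0 below 0.005 m and distance between thruster1 and seat0 below 0.006 m) or (horizontal distance between thruster1 and seat1 below 0.005 m and distance between thruster1 and seat1 below 0.006 m) or (horizontal distance between thruster1 and seat2 below 0.005 m and distance between thruster1 and seat2 below 0.006 m) or (horizontal distance between thruster1 and seat3 below 0.005 m and distance between thruster1 and seat3 below 0.006 m)) and ((horizontal distance between thruster2 and seat0 below 0.005 m and distance between thruster2 and seat0 below 0.006 m) or (horizontal distance between thruster2 and seat1 below 0.005 m and distance between thruster2 and seat1 below 0.006 m) or (horizontal distance between thruster2 and seat2 below 0.005 m and distance between thruster2 and seat2 below 0.006 m) or (horizontal distance between thruster2 and seat3 below 0.005 m and distance between thruster2 and seat3 below 0.006 m)) and ((horizontal distance between thruster3 and seat0 below 0.005 m and distance between thruster3 and seat0 below 0.006 m) or (horizontal distance between thruster3 and seat1 below 0.005 m and distance between thruster3 and seat1 below 0.006 m) or (horizontal distance between thruster3 and seat2 below 0.005 m and distance between thruster3 and seat2 below 0.006 m) or (horizontal distance between thruster3 and seat3 below 0.005 m and distance between thruster3 and seat3 below 0.006 m)) and x of plug0 in the frame of tray between -0.063 and 0.063 m and y of plug0 in the frame of tray between -0.083 and 0.083 m and z of each of plug0, plug1, plug2, plug3 in the frame of tray below 0.04 m and x of plug1 in the frame of tray between -0.063 and 0.063 m and y of plug1 in the frame of tray between -0.083 and 0.083 m and x of plug2 in the frame of tray between -0.063 and 0.063 m and y of plug2 in the frame of tray between -0.083 and 0.083 m and x of plug3 in the frame of tray between -0.063 and 0.063 m and y of plug3 in the frame of tray between -0.083 and 0.083 m), for 0.3 s.
At the end, for the whole second after the job is handed in: both locks within 4 mm of their home stops; every thruster present upright (within 5 degrees) in a seat, within 5 mm of its centre and fully down (within 6 mm of the seat point); every plug present lies in the tray; all at rest (value of joint each of lock_left, lock_right below 0.004 m and angle between each of thruster0, thruster1, thruster2, thruster3's own z axis and vertical below 0.09 rad and linear speed of each of thruster0, thruster1, thruster2, thruster3, plug0, plug1, plug2, plug3 below 0.03 m/s and ((horizontal distance between thruster0 and seat0 below 0.005 m and distance between thruster0 and seat0 below 0.006 m) or (horizontal distance between thruster0 and seat1 below 0.005 m and distance between thruster0 and seat1 below 0.006 m) or (horizontal distance between thruster0 and seat2 below 0.005 m and distance between thruster0 and seat2 below 0.006 m) or (horizontal distance between thruster0 and seat3 below 0.005 m and distance between thruster0 and seat3 below 0.006 m)) and ((horizontal distance between thruster1 and seat0 below 0.005 m and distance between thruster1 and seat0 below 0.006 m) or (horizontal distance between thruster1 and seat1 below 0.005 m and distance between thruster1 and seat1 below 0.006 m) or (horizontal distance between thruster1 and seat2 below 0.005 m and distance between thruster1 and seat2 below 0.006 m) or (horizontal distance between thruster1 and seat3 below 0.005 m and distance between thruster1 and seat3 below 0.006 m)) and ((horizontal distance between thruster2 and seat0 below 0.005 m and distance between thruster2 and seat0 below 0.006 m) or (horizontal distance between thruster2 and seat1 below 0.005 m and distance between thruster2 and seat1 below 0.006 m) or (horizontal distance between thruster2 and seat2 below 0.005 m and distance between thruster2 and seat2 below 0.006 m) or (horizontal distance between thruster2 and seat3 below 0.005 m and distance between thruster2 and seat3 below 0.006 m)) and ((horizontal distance between thruster3 and seat0 below 0.005 m and distance between thruster3 and seat0 below 0.006 m) or (horizontal distance between thruster3 and seat1 below 0.005 m and distance between thruster3 and seat1 below 0.006 m) or (horizontal distance between thruster3 and seat2 below 0.005 m and distance between thruster3 and seat2 below 0.006 m) or (horizontal distance between thruster3 and seat3 below 0.005 m and distance between thruster3 and seat3 below 0.006 m)) and x of plug0 in the frame of tray between -0.063 and 0.063 m and y of plug0 in the frame of tray between -0.083 and 0.083 m and z of each of plug0, plug1, plug2, plug3 in the frame of tray below 0.04 m and x of plug1 in the frame of tray between -0.063 and 0.063 m and y of plug1 in the frame of tray between -0.083 and 0.083 m and x of plug2 in the frame of tray between -0.063 and 0.063 m and y of plug2 in the frame of tray between -0.083 and 0.083 m and x of plug3 in the frame of tray between -0.063 and 0.063 m and y of plug3 in the frame of tray between -0.083 and 0.083 m); the robot touches nothing.
It fails at once if a bystander was shifted by more than 50 mm (distance of any of gauge_ring, sealant_jar, driver, wipe_bottle, shim_block from where it was at the start of the episode above 0.05 m).
Of thruster0, thruster1, thruster2, thruster3 only 2 to 4 are there at a start; the rules pass over those that are not, and their reading is None.
Of plug0, plug1, plug2, plug3 only 1 to 2 are there at a start; the rules pass over those that are not, and their reading is None.
At some moment in a run one of thruster0, thruster1, thruster2, thruster3 may be knocked a few centimetres aside while the robot is not near it.
Once in a run the grip may slacken for a moment while it holds something.
It also fails if it takes over 210 s, if anything falls off the work surface, if the arm or the gripper's body presses on something with over 40 N, if the wrist force passes 120 N, or if a joint passes its speed limit or range.

ROBOT

A 6-joint arm with a two-finger parallel gripper is mounted at the origin on the work surface. World frame = base frame: x ahead of the robot, y to its left, z up, the work surface at z = 0. Lengths are in m, angles in rad, forces in N, time in s.
With the tool pointing down it reaches from about 0.25 to 0.8 m from the base axis. Payload 8.5 kg.
Tool frame: the origin (TCP) lies midway between the tips of the shut fingers; the grasp point (between the pads) lies robot.pinch_z behind it (robot.pinch_z is the distance from the TCP to the grasp point, in m); z points along the fingers, y is the line along which they close (so a half turn about z gives the same grasp; the last joint's range is limited). The gripper opens to 85 mm and grips with 20 to 120 N. Pads are 22 mm wide; open, the fingers measure 114 mm over their backs; the gripper's body (76 mm by 85 mm) begins 54 mm behind the grasp point. The pads swing forward as they close: fully open they stand 13 mm farther back than shut.
Start: joints at [1.228, 0.238, -0.013, 1.319, 0, 1.571], TCP at [0.176, 0.494, 0.231] pointing down, gripper open.
Joint ranges: [-2.66, 2.66], [-1.03, 1.9], [-1.14, 1.46], [-1.82, 2.27], [-1.45, 1.34], [-3.14, 3.14]. Speed limits (rad/s): [2.22, 2.22, 2.79, 3.14, 3.14, 3.14].

INTERFACE

Orientations are given as a 3x3 rotation matrix whose columns are the frame's x, y, z axes.
In Python, from plant import sense, eyes, job_done, robot gives the robot as it stands. The module is installed in compiled form; this text tells all that it offers.
- The arm moves only by the shell command python3 -m pendant 'ROWS'. ROWS is JSON, one flat list of numbers, 5 for each row, row after row: the opening, from 0 (shut) to 1 (fully open), then the shift along the world's x, y, z in cm, then the turn about the world's z in degrees. A call has 1 to 5 rows; each row is the pose to reach, as a shift and turn from the pose commanded when the call began; what a row does not reach only later rows make up. A row lasts 1/10 s, in which the tool goes at most 50 mm and 8.59 degrees, less where a joint would pass 70% of its speed; a pose out of reach is approached as far as the arm can. A call with a gripper value outside its range is refused whole. The fingers move at their own pace and stop on an object; the grip force is fixed at half the most. Time passes only in rows, so rows that repeat a pose let the fingers close. It gives the time, the measured TCP pose, the force, the opening and the grip force at its end, in the units of the state.
- sense(): the state, without advancing time (a new reading comes with each control period).
- eyes.grab_frame(name): name is "scene" or "side" or "wrist"; returns the picture (480x640x3 uint8, red, green, blue); there is no depth.
- eyes.camera_info(name): a dict with "fov_y" (degrees; the focal length in pixels is half the picture's height over the tangent of half this angle, whatever the lens; pixels are square), "cx", "cy" (the principal point, pixels), "rvec" (rotation vector, rad) and "tvec" (3), from world to camera coordinates, as OpenCV has them. Camera axes: x right, y down, z forward; pixel columns grow to the right and rows downward; lengths in m; the calibration is good to about 2 mm. A picture is of the moment at which its call begins: read the wrist's pose just before it. camera_info takes no time and is no camera call; for the wrist camera it gives the pose at the moment of the call.
- job_done(): hands the job in; it is judged then, once.
The state is a dict: "t": time; "joint_pos": joint angles; "qd": joint speeds; "joint_torque": joint torques, N m; "eef_pos": TCP position; "ee_rot": TCP orientation; "contact_force": force on the tool from outside, world axes, zero at the start; "wrist_torque": the same for the moment, N m; "opening": finger opening in m; "finger_force": force on a finger pad.
Only numpy, scipy, OpenCV 4.12 (cv2) and the standard library are available. Lean on these libraries where they do the work, as an engineer would, in place of code of your own. Each camera call takes 0.05 s, during which the arm holds its last target. There are 200 camera calls.

## Working session

There is one attempt and no reset: what is moved stays moved. The work goes in short steps, Python scripts to look and compute and a shell command to move; the robot and the scene stay as the last step left them, time stands still between calls to the robot, and variables do not carry over. Pictures are saved under pics/ and viewed, at most 14 in all, crops included, and the job is handed in when it is done.

```bash
mkdir -p pics; cat > h.py <<'E'
import numpy as np, cv2
from plant import sense, eyes, robot
def K(n):
    i=eyes.camera_info(n); f=240/np.tan(np.radians(i['fov_y'])/2)
    return np.array([[f,0,i['cx']],[0,f,i['cy']],[0,0,1.]]),np.array(i['rvec'],float).ravel(),np.array(i['tvec'],float).ravel()
def ray(n,u,v,z,k=None):
    k_,r,t=k or K(n); R=cv2.Rodrigues(r)[0]; d=R.T@np.linalg.inv(k_)@np.array([u,v,1.]); c=-R.T@t
    return c+d*(z-c[2])/d[2]
def proj(n,P,k=None):
    k_,r,t=k or K(n); return cv2.projectPoints(np.array(P,float).reshape(-1,1,3),r,t,k_,None)[0].reshape(-1,2)
def save(n,name,crop=None,s=1):
    im=eyes.grab_frame(n)[:,:,::-1].copy()
    if crop: x0,y0,x1,y1=crop; im=im[y0:y1,x0:x1]
    cv2.imwrite('pics/'+name,cv2.resize(im,None,fx=s,fy=s,interpolation=cv2.INTER_CUBIC)); return im
E
python3 - <<'E'
from h import *
a=save('scene','a1.png');b=save('side','b1.png')
for n in('scene','side','wrist'):print(n,eyes.camera_info(n))
print(sense(),robot.pinch_z)
E
```

```text
scene {'fov_y': 47.42019794694894, 'cx': 322.8597793861651, 'cy': 237.5320781128079, 'rvec': array([ 2.24706921,  0.95663489, -0.36297857]), 'tvec': array([-0.38217636, -0.28206571,  1.55886389])}
side {'fov_y': 49.67795913004811, 'cx': 310.95961373120525, 'cy': 249.63772966514495, 'rvec': array([ 0.39309381, -2.64048072,  1.34310837]), 'tvec': array([0.55412339, 0.18254248, 0.95116899])}
wrist {'fov_y': 71.30586159600784, 'cx': 327.13243565344516, 'cy': 239.0068310277484, 'rvec': array([-2.37283138, -1.67280027, -0.23263681]), 'tvec': array([-0.5235137 , -0.03674771,  0.37913581])}
{'t': 0.1, 'joint_pos': array([ 1.22799976e+00,  2.38714924e-01, -1.42042655e-02,  1.31919950e+00,
        2.00266626e-05,  1.57082774e+00]), 'qd': array([ 6.05060806e-06, -1.29638374e-03,  1.08281070e-03, -7.27092333e-04,
       -6.78374812e-05, -4.67396534e-04]), 'joint_torque': array([-5.11081744e-04, -5.39721751e+01,  3.46998131e+01,  1.34925146e-02,
       -1.12048119e-04, -2.07948069e-06]), 'eef_pos': array([0.17632663, 0.49408749, 0.23073163]), 'ee_rot': array([[-9.41807793e-01,  3.36151552e-01, -4.63336858e-04],
       [ 3.36151871e-01,  9.41806979e-01, -1.23869360e-03],
       [ 1.99851089e-05, -1.32236284e-03, -9.99999125e-01]]), 'contact_force': array([-0.32916551, -0.35920284, -0.73116345]), 'wrist_torque': array([ 0.00797944, -0.00609797, -0.01009201]), 'finger_force': 0.0, 'opening': 0.08557548427922224} 0.0187
```

View pics/a1.png

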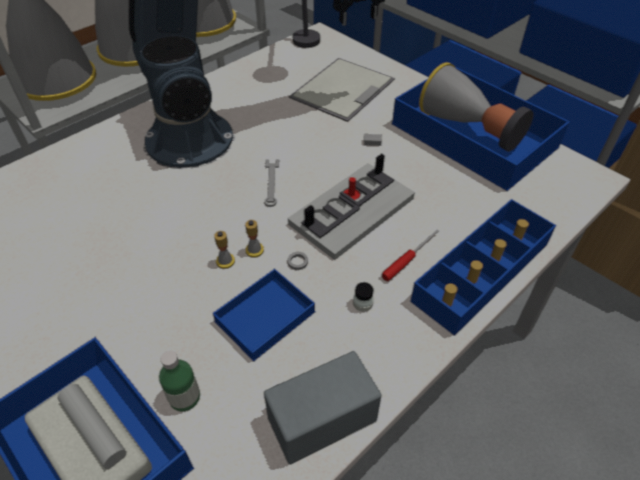

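View pics/b1.png

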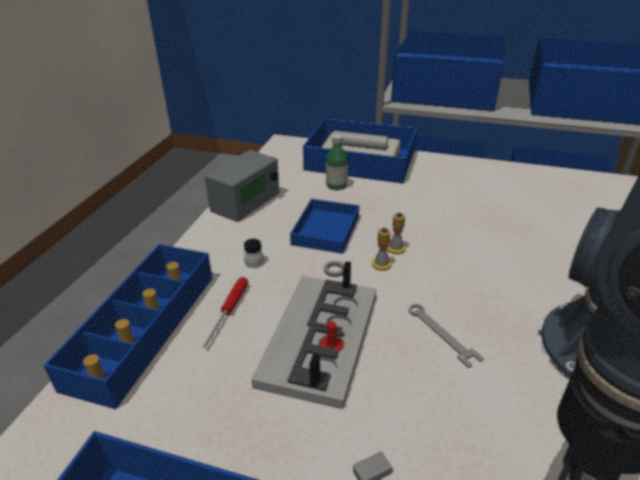

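The scene view shows two thrusters at (224,250) and (254,238), the rack around (351,208) with one plug at (352,187), the tray at (265,313), and bystanders around them. The side view agrees. Next I'll enlarge both views to measure.

```bash
python3 - <<'E'
from h import *
for n,c,o in(('a1',(200,145,420,305),'a2'),('b1',(245,200,425,405),'b2')):
    im=cv2.imread(f'pics/{n}.png')[c[1]:c[3],c[0]:c[2]]
    s=3.6 if n=='a1' else 2.9
    cv2.imwrite(f'pics/{o}.png',cv2.resize(im,None,fx=s,fy=s,interpolation=cv2.INTER_CUBIC))
E
```

```text
(no output)
```

View pics/a2.png

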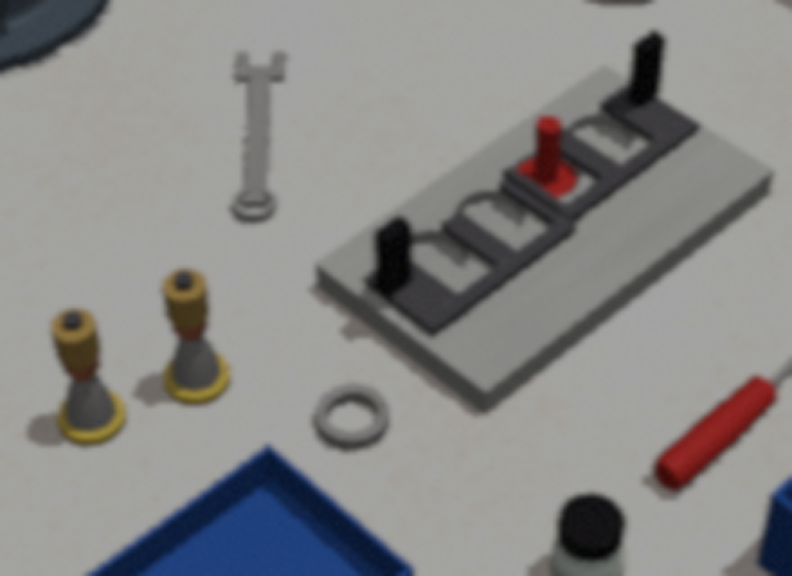

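View pics/b2.png

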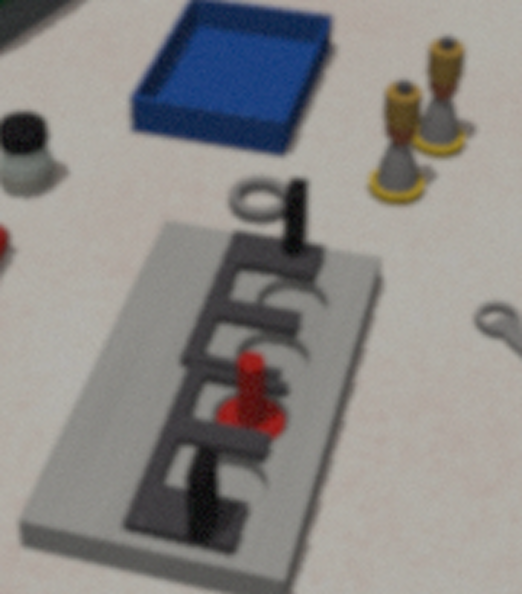

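```bash
cat > m.py <<'E'
from h import *
from scipy.optimize import least_squares
k={n:K(n) for n in('scene','side')}
A=lambda u,v:(200+u/3.6,145+v/3.6)
B=lambda u,v:(245+u/2.9,200+v/2.9)
def tri(z,a,b):
    p=ray('scene',*a,z,k['scene']);q=ray('side',*b,z,k['side']);return np.round(p[:2],4),np.round(q[:2],4)
def fit(loc,sc,si,p0):
    def f(p):
        c,s=np.cos(p[2]),np.sin(p[2]);L=np.array(loc)
        W=np.c_[p[0]+c*L[:,0]-s*L[:,1],p[1]+s*L[:,0]+c*L[:,1],L[:,2]]
        return np.r_[(proj('scene',W,k['scene'])-sc).ravel(),(proj('side',W,k['side'])-si).ravel()]
    r=least_squares(f,p0,loss='soft_l1');return r.x,r.fun
if __name__=='__main__':
    sc=[A(318,267),A(487,397),A(772,175),A(607,68)]; si=[B(382,260),B(165,222),B(22,527),B(290,583)]
    for a,b in zip(sc,si):print(tri(.024,a,b))
    for nm,z,a,b in(('gripNear',.088,A(394,222),B(298,184)),('gripFar',.088,A(650,38),B(205,452)),('T1top',.098,A(72,320),B(447,43)),('T2top',.098,A(184,279),B(405,87)),('T1base',.009,A(90,411),B(439,138)),('T2base',.009,A(196,371),B(397,182)),('plug',.06,A(548,122),B(250,358))):print(nm,*tri(z,a,b))
    for z,a,b in((.035,(276,272),B(197,0)),(.035,(314,303),B(135,97)),(.035,(214,317),B(331,18))):print('tray',*tri(z,a,b))
E
python3 m.py
```

```text
(array([ 0.4528, -0.021 ]), array([ 0.4443, -0.0159]))
(array([ 0.6115, -0.0195]), array([ 0.6049, -0.0136]))
(array([0.6055, 0.2671]), array([0.5965, 0.2775]))
(array([0.4478, 0.2678]), array([0.4375, 0.2712]))
gripNear [0.5046 0.0014] [ 0.5038 -0.0035]
gripFar [0.4952 0.2547] [0.4935 0.2477]
T1top [ 0.4393 -0.2018] [ 0.4347 -0.195 ]
T2top [ 0.4593 -0.1319] [ 0.4541 -0.1264]
T1base [ 0.4364 -0.2006] [ 0.4337 -0.1942]
T2base [ 0.4569 -0.1308] [ 0.4547 -0.1277]
plug [0.4857 0.1637] [0.4973 0.1412]
tray [ 0.5622 -0.1531] [ 0.6713 -0.3068]
tray [ 0.6793 -0.1496] [ 0.6739 -0.1464]
tray [ 0.5634 -0.3204] [ 0.55   -0.3091]
```

```bash
python3 -m pendant '[1,4,-4.5,2,-8, 1,8,-9,4,-16, 1,12,-13.5,6,-24, 1,16,-18,7,-32, 1,16,-18,7,-35]'; python3 -m pendant '[1,4,-4.5,0,-8, 1,8,-9,0,-16, 1,12,-13.5,0,-24, 1,15,-17.5,0,-32, 1,16,-18.7,0,-34.4]'; python3 -m pendant '[1,0,0,0,0, 1,0,0,0,0, 1,0,0,0,0]'
python3 - <<'E'
from h import *
k=K('wrist');R=cv2.Rodrigues(k[1])[0]; print('cam',-R.T@k[2],R.T@[0,0,1]); print(sense()['joint_pos'])
save('wrist','w1.png')
E
```

```text
t: 0.6
eef_pos: [0.3365, 0.3136, 0.3015]
ee_rot: [[-0.575, 0.818, 0.0], [0.818, 0.575, -0.0], [-0.0, 0.0, -1.0]]
contact_force: [0.9, 0.1, -1.0]
opening: 0.0854
finger_force: 0.0
t: 1.1
eef_pos: [0.4967, 0.1261, 0.3008]
ee_rot: [[-0.011, 1.0, -0.0], [1.0, 0.011, -0.0], [-0.0, -0.0, -1.0]]
contact_force: [1.3, 0.8, -0.5]
opening: 0.0853
finger_force: 0.0
t: 1.4
eef_pos: [0.4952, 0.1287, 0.3009]
ee_rot: [[-0.017, 1.0, -0.001], [1.0, 0.017, 0.0], [0.0, -0.001, -1.0]]
contact_force: [-0.7, -0.1, 0.2]
opening: 0.0851
finger_force: 0.0
cam [0.49450528 0.19763832 0.44366216] [ 0.00435956 -0.27557933 -0.96126845]
[2.54049688e-01 2.02458249e-01 1.15914382e-01 1.48502963e+00
 3.34981609e-04 1.80738613e+00]
```

View pics/w1.png

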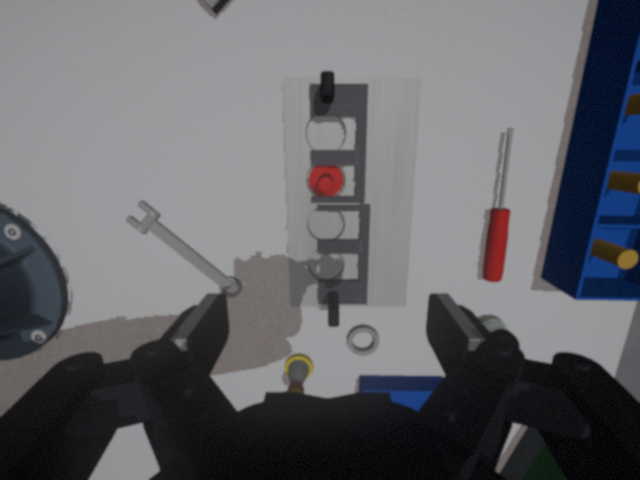

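The wrist view shows the rack plate spanning about (283,78)–(420,306), the grips at (327,75) and (334,308), and the plug at (326,180).

```bash
python3 - <<'E'
import cv2,numpy as np
im=cv2.imread('pics/w1.png')
a=[cv2.resize(im[y:y+145,278:424],None,fx=2.7,fy=4,interpolation=cv2.INTER_CUBIC) for y in(65,190)]
cv2.imwrite('pics/w2.png',np.hstack(a))
E
```

```text
(no output)
```

View pics/w2.png

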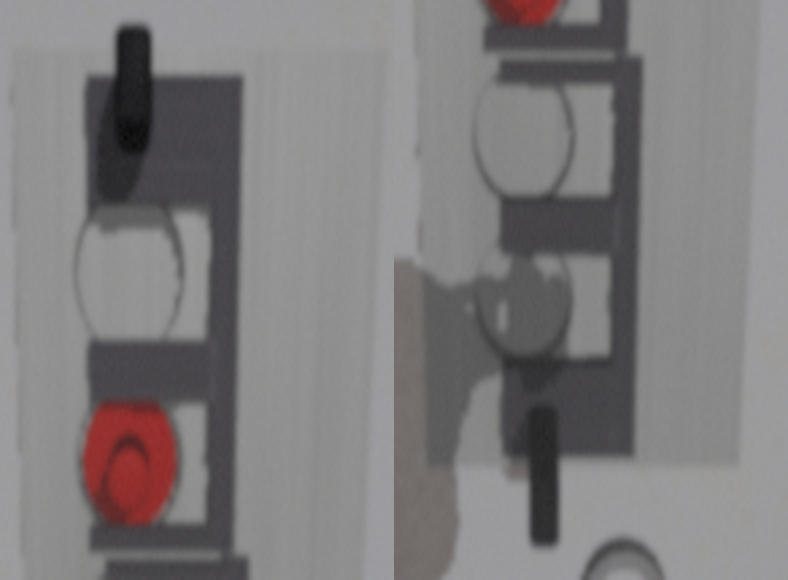

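```bash
python3 - <<'E'
from h import *
from scipy.optimize import least_squares
k=K('wrist')
px=np.array([(282.8,78),(421.7,78),(289.5,306.2),(405.4,306.5),(325.8,133),(326.3,224.3),(325.8,265.5)])
loc=np.array([(-.08,.145),(.08,.145),(-.08,-.145),(.08,-.145),(-.03,.084),(-.03,-.028),(-.03,-.084)])
W=np.array([ray('wrist',u,v,.024,k)[:2] for u,v in px])
def f(p):
    c,s=np.cos(p[2]),np.sin(p[2]);return (loc@np.array([[c,s],[-s,c]])+p[:2]-W).ravel()
r=least_squares(f,[.52,.127,.02],loss='soft_l1',f_scale=.002);print(r.x,np.round(r.fun.reshape(-1,2)*1000,1))
for u,v in((327.6,77.5),(333.5,317.5)):print('grip',ray('wrist',u,v,.088,k))
print('thr ring',ray('wrist',298.5,367,.009,k))
c,s=np.cos(r.x[2]),np.sin(r.x[2])
for i,y in enumerate((-.084,-.028,.028,.084)):print(i,r.x[:2]+[c*-.03-s*y,s*-.03+c*y])
E
```

```text
[0.52407761 0.12570947 0.01631107] [[-0.4  0.6]
 [ 0.3  0.3]
 [ 0.4 -0.5]
 [-0.2 -0.3]
 [ 0.3 -0.3]
 [-0.5 -0.1]
 [ 0.1  0.4]]
grip [0.49359995 0.25925884 0.088     ]
grip [ 0.5054249  -0.00071359  0.088     ]
thr ring [ 0.45672051 -0.12961041  0.009     ]
0 [0.49545167 0.04123133]
1 [0.49453829 0.09722388]
2 [0.49362491 0.15321643]
3 [0.49271153 0.20920898]
```

```bash
python3 -m pendant '[1,0,4,-4,0, 1,0,8,-8,0, 1,0,12,-12,0, 1,0,12.7,-16,0, 1,-0.1,12.7,-18,0]'; python3 -m pendant '[1,0,0,0,0, 1,0,0,0,0, 1,0,0,-3,0, 1,0,0,-6,0, 1,0,0,-7,0]'; python3 -m pendant '[1,0,0,0,0, 0,0,0,0,0, 0,0,0,0,0, 0,0,0,0,0, 0,0,0,0,0]';  python3 -m pendant '[0,0,0,0,0, 0,0,0,0,0, 0,0,0,0,0, 0,0,0,0,0, 0,0,0,0,0]'
```

```text
t: 1.95
eef_pos: [0.4923, 0.2581, 0.1181]
ee_rot: [[-0.022, 1.0, -0.002], [1.0, 0.022, -0.001], [-0.001, -0.002, -1.0]]
contact_force: [-0.2, -0.2, -1.2]
opening: 0.0853
finger_force: 0.0
t: 2.45
eef_pos: [0.4947, 0.255, 0.0511]
ee_rot: [[-0.017, 1.0, 0.0], [1.0, 0.017, 0.0], [0.0, 0.0, -1.0]]
contact_force: [-0.7, 0.4, 0.2]
opening: 0.0855
finger_force: 0.0
t: 2.95
eef_pos: [0.4952, 0.2554, 0.0518]
ee_rot: [[-0.017, 1.0, 0.001], [1.0, 0.017, 0.001], [0.001, 0.001, -1.0]]
contact_force: [-0.2, -0.1, 0.4]
opening: 0.0286
finger_force: 0.0
t: 3.45
eef_pos: [0.4948, 0.2553, 0.0515]
ee_rot: [[-0.017, 1.0, 0.0], [1.0, 0.017, 0.0], [0.0, 0.0, -1.0]]
contact_force: [-1.8, -0.9, 5.9]
opening: 0.0137
finger_force: 59.0
```

```bash
python3 -m pendant '[0,1.5,0.02,0,0, 0,3,0.05,0,0, 0,4.5,0.07,0,0, 0,4.8,0.08,0,0, 0,4.8,0.08,0,0]'; python3 -m pendant '[0,0.1,0,0,0, 0,0.2,0,0,0, 0,0.2,0,0,0, 0,0.2,0,0,0]'; python3 -m pendant '[0,0.1,0,0,0, 0,0.2,0,0,0, 0,0.2,0,0,0, 0,0.2,0,0,0]'
```

```text
t: 3.95
eef_pos: [0.5406, 0.2561, 0.0515]
ee_rot: [[-0.017, 1.0, -0.004], [1.0, 0.017, 0.001], [0.001, -0.004, -1.0]]
contact_force: [-12.6, 1.9, 13.4]
opening: 0.013
finger_force: 61.6
t: 4.35
eef_pos: [0.5406, 0.2561, 0.0515]
ee_rot: [[-0.018, 1.0, -0.007], [1.0, 0.018, 0.0], [0.0, -0.007, -1.0]]
contact_force: [-19.9, 1.2, 16.4]
opening: 0.0132
finger_force: 61.9
t: 4.75
eef_pos: [0.5406, 0.2561, 0.0515]
ee_rot: [[-0.019, 1.0, -0.01], [1.0, 0.019, 0.0], [0.001, -0.01, -1.0]]
contact_force: [-28.7, 2.5, 21.9]
opening: 0.0135
finger_force: 62.4
```

```bash
python3 -m pendant '[0,-0.5,0,0,0, 1,-0.5,0,0,0, 1,-0.5,0,0,0, 1,-0.5,0,0,0, 1,-0.5,0,0,0]'; python3 -m pendant '[1,0,0,3,0, 1,0,0,7,0, 1,-1,-4,8,0, 1,-2,-9,8,0, 1,-3,-14,8,0]'; python3 -m pendant '[1,-0.5,-5,0,0, 1,-0.5,-10,0,0, 1,-0.5,-11.6,0,0, 1,-0.5,-11.6,0,0, 1,-0.5,-11.6,0,0]';
```

```text
t: 5.25
eef_pos: [0.542, 0.2559, 0.0508]
ee_rot: [[-0.016, 1.0, -0.0], [1.0, 0.016, -0.0], [-0.0, -0.0, -1.0]]
contact_force: [1.8, 0.2, 0.2]
opening: 0.0711
finger_force: 0.0
t: 5.75
eef_pos: [0.5121, 0.1169, 0.1314]
ee_rot: [[-0.018, 1.0, 0.001], [1.0, 0.018, 0.0], [0.0, 0.001, -1.0]]
contact_force: [1.0, -0.7, 0.8]
opening: 0.0852
finger_force: 0.0
t: 6.25
eef_pos: [0.5073, 0.0018, 0.131]
ee_rot: [[-0.015, 1.0, -0.0], [1.0, 0.015, 0.0], [0.0, -0.0, -1.0]]
contact_force: [0.2, -0.2, -0.1]
opening: 0.0853
finger_force: 0.0
```

```bash
python3 -m pendant '[1,-0.2,-0.2,-4,0, 1,-0.2,-0.2,-7,0, 1,-0.2,-0.2,-8,0, 1,-0.2,-0.2,-8,0, 0,-0.2,-0.2,-8,0]';python3 -m pendant '[0,0,0,0,0, 0,0,0,0,0, 0,0,0,0,0, 0,0,0,0,0, 0,0,0,0,0]';python3 -m pendant '[0,0,0,0,0, 0,0,0,0,0, 0,0,0,0,0, 0,0,0,0,0, 0,0,0,0,0]';  python3 -m pendant '[0,1.5,0.02,0,0, 0,3,0.05,0,0, 0,3.6,0.06,0,0, 0,3.6,0.06,0,0]';
```

```text
t: 6.75
eef_pos: [0.5059, 0.0006, 0.0519]
ee_rot: [[-0.018, 1.0, 0.001], [1.0, 0.018, 0.0], [0.0, 0.001, -1.0]]
contact_force: [0.2, -0.2, -0.1]
opening: 0.0729
finger_force: 0.0
t: 7.25
eef_pos: [0.5054, -0.0001, 0.0516]
ee_rot: [[-0.017, 1.0, 0.001], [1.0, 0.017, 0.0], [-0.0, 0.001, -1.0]]
contact_force: [-1.0, -0.1, 6.7]
opening: 0.0131
finger_force: 58.9
t: 7.75
eef_pos: [0.5054, -0.0001, 0.0516]
ee_rot: [[-0.017, 1.0, 0.001], [1.0, 0.017, 0.0], [0.0, 0.001, -1.0]]
contact_force: [-1.0, 0.4, 6.2]
opening: 0.013
finger_force: 58.9
t: 8.15
eef_pos: [0.5427, 0.0006, 0.0516]
ee_rot: [[-0.017, 1.0, 0.002], [1.0, 0.017, 0.0], [0.0, 0.002, -1.0]]
contact_force: [3.1, 0.6, 4.2]
opening: 0.0135
finger_force: 59.4
```

```bash
python3 -m pendant '[0,0.2,0,0,0, 0,0.3,0,0,0, 0,0.3,0,0,0]';python3 -m pendant '[0,0.2,0,0,0, 0,0.3,0,0,0, 0,0.3,0,0,0]';python3 -m pendant '[0,0.1,0,0,0, 0,0.2,0,0,0, 0,0.2,0,0,0]'
```

```text
t: 8.45
eef_pos: [0.5443, 0.0006, 0.0516]
ee_rot: [[-0.017, 1.0, 0.001], [1.0, 0.017, 0.0], [0.0, 0.001, -1.0]]
contact_force: [-1.9, 0.4, 7.1]
opening: 0.0133
finger_force: 59.8
t: 8.75
eef_pos: [0.5453, 0.0006, 0.0516]
ee_rot: [[-0.017, 1.0, -0.003], [1.0, 0.017, 0.0], [0.0, -0.003, -1.0]]
contact_force: [-9.0, 0.6, 13.5]
opening: 0.0132
finger_force: 60.8
t: 9.05
eef_pos: [0.5453, 0.0006, 0.0516]
ee_rot: [[-0.017, 1.0, -0.006], [1.0, 0.017, 0.0], [0.0, -0.006, -1.0]]
contact_force: [-17.6, 1.4, 20.8]
opening: 0.0132
finger_force: 61.4
```

```bash
python3 -m pendant '[0,-0.4,0,0,0, 1,-0.4,0,0,0, 1,-0.4,0,0,0, 1,-0.4,0,0,0, 1,-0.4,0,0,0]'; python3 -m pendant '[1,0,0,4,0, 1,0,0,8,0, 1,-1,4,8,0, 1,-3,9,8,0, 1,-5,14,8,0]'; python3 -m pendant '[1,0,1.2,0,0, 1,-0.2,1.2,0,0, 1,-0.2,1.2,-3,0, 1,-0.2,1.2,-3,0]'
python3 - <<'E'
from h import *
k=K('wrist'); print(sense()['eef_pos']); save('wrist','w3.png')
print(proj('wrist',[(.4936,.1532,.021),(.4936,.1532,.072),(.4936,.1532,.024)],k))
E
```

```text
t: 9.55
eef_pos: [0.5452, 0.0005, 0.0508]
ee_rot: [[-0.017, 1.0, -0.0], [1.0, 0.017, -0.0], [-0.0, -0.0, -1.0]]
contact_force: [0.1, -0.2, 1.0]
opening: 0.0708
finger_force: 0.0
t: 10.05
eef_pos: [0.4978, 0.1344, 0.1312]
ee_rot: [[-0.015, 1.0, 0.001], [1.0, 0.015, 0.0], [0.0, 0.001, -1.0]]
contact_force: [0.4, -0.0, 0.3]
opening: 0.0853
finger_force: 0.0
t: 10.45
eef_pos: [0.4944, 0.144, 0.0985]
ee_rot: [[-0.016, 1.0, -0.004], [1.0, 0.016, -0.002], [-0.002, -0.005, -1.0]]
contact_force: [-0.6, -0.8, -0.1]
opening: 0.0853
finger_force: 0.0
[0.49443594 0.14395257 0.0985163 ]
[[325.89293871 233.93944114]
 [325.16418077 258.95833785]
 [325.85884525 235.10989968]]
```

View pics/w3.png

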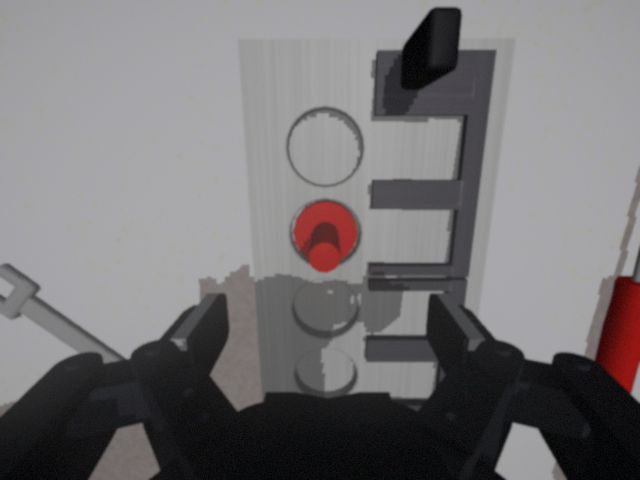

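```bash
python3 -m pendant '[1,0,0,0,0, 1,0,0,0,0, 1,0,0,0,0]'; python3 -m pendant '[1,0,0,-3,0, 1,0,0,-5.6,0, 1,0,0,-5.6,0, 1,0,0,-5.6,0, 0,0,0,-5.6,0]';python3 -m pendant '[0,0,0,0,0, 0,0,0,0,0, 0,0,0,0,0, 0,0,0,0,0, 0,0,0,0,0]';python3 -m pendant '[0,0,0,0,0, 0,0,0,0,0, 0,0,0,0,0, 0,0,0,0,0, 0,0,0,0,0]'
```

```text
t: 10.8
eef_pos: [0.4967, 0.1451, 0.1019]
ee_rot: [[-0.016, 1.0, 0.001], [1.0, 0.016, 0.0], [0.0, 0.001, -1.0]]
contact_force: [-0.7, -0.5, 0.2]
opening: 0.0854
finger_force: 0.0
t: 11.3
eef_pos: [0.4969, 0.1456, 0.0464]
ee_rot: [[-0.017, 1.0, 0.002], [1.0, 0.017, 0.0], [0.0, 0.002, -1.0]]
contact_force: [0.2, -0.2, -0.3]
opening: 0.0733
finger_force: 0.0
t: 11.8
eef_pos: [0.4956, 0.1454, 0.0453]
ee_rot: [[-0.017, 1.0, -0.001], [1.0, 0.017, 0.0], [0.0, -0.001, -1.0]]
contact_force: [-3.5, -1.0, 6.1]
opening: 0.0159
finger_force: 58.3
t: 12.3
eef_pos: [0.4956, 0.1454, 0.0453]
ee_rot: [[-0.017, 1.0, -0.001], [1.0, 0.017, 0.0], [0.0, -0.001, -1.0]]
contact_force: [-3.1, 0.8, 5.9]
opening: 0.016
finger_force: 58.3
```

```bash
python3 -m pendant '[0,0,0,2,0, 0,0,0,5,0, 0,0,0,9,0, 0,0,0,12,0, 0,0,0,12,0]'; python3 -m pendant '[0,1.2,-4,0,0, 0,2.4,-8,0,0, 0,3.6,-12,0,0, 0,4.8,-16,0,0, 0,6,-20,0,0]'; python3 -m pendant '[0,1.2,-4,0,0, 0,2.4,-8,0,0, 0,3.6,-12,0,0, 0,4.8,-16,0,0, 0,6,-18.5,0,0]'; python3 -m pendant '[0,0,0,0,0, 0,0,0,0,0, 0,0,0,-4,0, 0,0,0,-8,0, 0,0,0,-8,0]'
python3 - <<'E'
from h import *
s=sense();print(s['eef_pos'],s['opening'],s['finger_force']); save('wrist','w4.png');save('scene','a4.png')
E
```

```text
t: 12.8
eef_pos: [0.4983, 0.146, 0.1691]
ee_rot: [[-0.017, 1.0, 0.007], [1.0, 0.017, 0.002], [0.002, 0.007, -1.0]]
contact_force: [-0.2, 0.3, -0.4]
opening: 0.0158
finger_force: 58.5
t: 13.3
eef_pos: [0.556, -0.0563, 0.1641]
ee_rot: [[-0.017, 1.0, -0.001], [1.0, 0.017, 0.0], [0.0, -0.001, -1.0]]
contact_force: [0.3, 0.1, -0.3]
opening: 0.0161
finger_force: 58.5
t: 13.8
eef_pos: [0.6159, -0.2425, 0.1636]
ee_rot: [[-0.015, 1.0, -0.001], [1.0, 0.015, -0.0], [-0.0, -0.001, -1.0]]
contact_force: [0.8, 0.9, -0.8]
opening: 0.0159
finger_force: 58.5
t: 14.3
eef_pos: [0.6122, -0.2368, 0.0798]
ee_rot: [[-0.018, 1.0, -0.009], [1.0, 0.018, 0.004], [0.004, -0.009, -1.0]]
contact_force: [-1.5, 0.9, -0.5]
opening: 0.0163
finger_force: 58.6
[ 0.6121887  -0.23683855  0.07979092] 0.016288769954049574 58.61615180969238
```

View pics/w4.png

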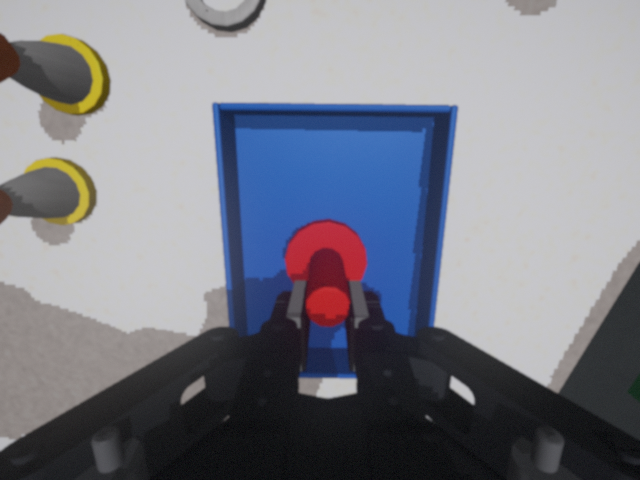

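```bash
python3 -m pendant '[0,0,0,-2,0, 0,0,0,-4,0, 0,0,0,-4.2,0, 0,0,0,-4.2,0, 0,0,0,-4.2,0]'; python3 -m pendant '[1,0,0,0,0, 1,0,0,0,0, 1,0,0,0,0, 1,0,0,0,0, 1,0,0,0,0]'; python3 -m pendant '[1,0,0,3,0, 1,0,0,7,0, 1,0,0,12,0, 1,-2,2,16,0, 1,-6,4,16,0]'; python3 -m pendant '[1,-4,3,0,0, 1,-8,6,0,0, 1,-9.5,6.8,0,0, 1,-9.5,6.8,0,0, 1,-9.5,6.8,0,0]'
python3 - <<'E'
from h import *
s=sense();print(s['eef_pos']); save('wrist','w5.png');save('scene','a5.png')
k=K('wrist');print(proj('wrist',[(.4567,-.1296,z) for z in(0.009,.098)],k),proj('wrist',[(.437,-.198,z) for z in(0.009,.098)],k))
E
```

```text
t: 14.9
eef_pos: [0.6171, -0.2399, 0.0452]
ee_rot: [[-0.017, 1.0, 0.003], [1.0, 0.017, -0.001], [-0.001, 0.002, -1.0]]
contact_force: [-0.0, 0.6, -1.5]
opening: 0.0163
finger_force: 58.6
t: 15.4
eef_pos: [0.616, -0.2396, 0.0431]
ee_rot: [[-0.017, 1.0, -0.0], [1.0, 0.017, 0.0], [0.0, -0.0, -1.0]]
contact_force: [-0.1, 1.1, -0.2]
opening: 0.0851
finger_force: 0.0
t: 15.9
eef_pos: [0.5599, -0.2005, 0.2084]
ee_rot: [[-0.017, 1.0, 0.01], [1.0, 0.017, -0.003], [-0.003, 0.01, -1.0]]
contact_force: [1.6, -0.2, 0.7]
opening: 0.0855
finger_force: 0.0
t: 16.4
eef_pos: [0.4617, -0.1318, 0.2036]
ee_rot: [[-0.017, 1.0, 0.002], [1.0, 0.017, -0.001], [-0.001, 0.002, -1.0]]
contact_force: [-0.1, -0.6, -0.4]
opening: 0.0855
finger_force: 0.0
[ 0.46173203 -0.1318285   0.20358781]
[[321.1500622  210.4165247 ]
 [319.27710547 232.92238461]] [[302.16310741 272.57667856]
 [294.5175396  312.86482394]]
```

View pics/w5.png

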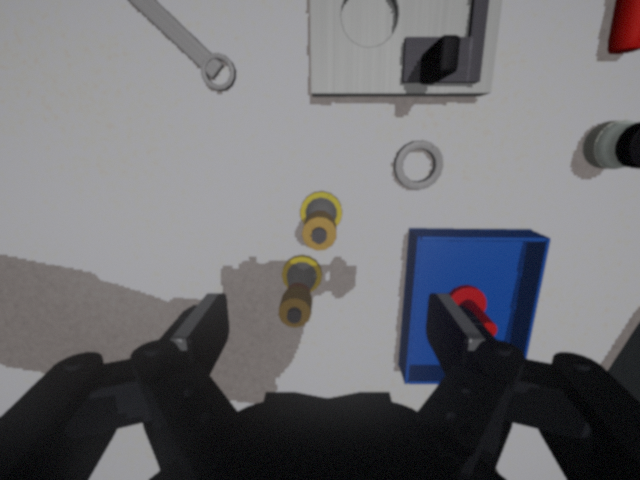

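```bash
python3 -m pendant '[1,-0.4,0.1,-4,0, 1,-0.4,0.1,-8,0, 1,-0.4,0.1,-8,0, 1,-0.4,0.1,-8,0]'; python3 -m pendant '[1,0,0,-3,0, 1,0,0,-6,0, 1,0,0,-6.4,0, 1,0,0,-6.4,0, 1,0,0,-6.4,0]'; python3 -m pendant '[0,0,0,0,0, 0,0,0,0,0, 0,0,0,0,0, 0,0,0,0,0, 0,0,0,0,0]'; python3 -m pendant '[0,0,0,0,0, 0,0,0,0,0, 0,0,0,0,0, 0,0,0,0,0, 0,0,0,0,0]'
```

```text
t: 16.9
eef_pos: [0.4574, -0.131, 0.1231]
ee_rot: [[-0.016, 1.0, -0.002], [1.0, 0.016, 0.0], [0.0, -0.002, -1.0]]
contact_force: [-0.3, 0.4, -0.0]
opening: 0.0856
finger_force: 0.0
t: 17.4
eef_pos: [0.4585, -0.1311, 0.0609]
ee_rot: [[-0.017, 1.0, 0.002], [1.0, 0.017, -0.001], [-0.001, 0.002, -1.0]]
contact_force: [-0.0, -0.1, 0.3]
opening: 0.0852
finger_force: 0.0
t: 17.9
eef_pos: [0.4569, -0.1307, 0.0595]
ee_rot: [[-0.017, 1.0, -0.0], [1.0, 0.017, -0.0], [-0.0, -0.0, -1.0]]
contact_force: [-2.7, 0.4, 5.8]
opening: 0.0265
finger_force: 58.5
t: 18.4
eef_pos: [0.4569, -0.1307, 0.0594]
ee_rot: [[-0.017, 1.0, -0.0], [1.0, 0.017, -0.0], [-0.0, -0.0, -1.0]]
contact_force: [-1.5, -0.2, 5.3]
opening: 0.027
finger_force: 58.5
```

```bash
python3 -m pendant '[0,0,0,2,0, 0,0,0,5,0, 0,0,0,9,0, 0,0,0,12,0, 0,0,0,12,0]'; python3 -m pendant '[0,0.6,4.5,0,0, 0,1.2,9,0,0, 0,1.8,13.5,0,0, 0,2.4,18,0,0, 0,2.5,20,0,0]'; python3 -m pendant '[0,1,4,0,0, 0,1.2,8.4,0,0, 0,1.2,8.4,0,0, 0,1.2,8.4,-3,0, 0,1.2,8.4,-5,0]'; python3 -m pendant '[0,0,0,-1,0, 0,0,0,-1,0, 0,0,0,-1,0, 0,0,0,-1,0]'
python3 - <<'E'
from h import *
s=sense();print(s['eef_pos'],s['opening'],s['finger_force']); save('wrist','w6.png')
k=K('wrist');print(proj('wrist',[(.49362,.15322,.024)],k)); print(proj('wrist',[(.4927,.2092,.024),(.49454,.0972,.024)],k))
for z in(.06,.069):print(proj('wrist',[(.49362,.15322,z)],k))
E
```

```text
t: 18.9
eef_pos: [0.459, -0.1312, 0.1827]
ee_rot: [[-0.017, 1.0, 0.006], [1.0, 0.017, -0.002], [-0.002, 0.006, -1.0]]
contact_force: [0.8, -0.3, -3.5]
opening: 0.0263
finger_force: 59.8
t: 19.4
eef_pos: [0.4817, 0.0725, 0.1778]
ee_rot: [[-0.019, 1.0, -0.001], [1.0, 0.019, 0.001], [0.001, -0.001, -1.0]]
contact_force: [0.1, 0.2, -1.9]
opening: 0.0265
finger_force: 59.5
t: 19.9
eef_pos: [0.493, 0.1534, 0.1268]
ee_rot: [[-0.018, 1.0, -0.002], [1.0, 0.018, -0.001], [-0.001, -0.002, -1.0]]
contact_force: [-0.2, 0.1, -2.2]
opening: 0.0263
finger_force: 59.6
t: 20.3
eef_pos: [0.4947, 0.1534, 0.12]
ee_rot: [[-0.016, 1.0, 0.001], [1.0, 0.016, 0.0], [0.0, 0.001, -1.0]]
contact_force: [-0.4, 0.2, -2.0]
opening: 0.0264
finger_force: 59.5
[0.49466797 0.15337113 0.11995314] 0.026360056906128502 59.54964101314545
[[324.82234709 239.90732922]]
[[324.65896712 162.74120613]
 [324.96591591 308.10983196]]
[[324.55748948 255.54731488]]
[[324.47732507 260.28106673]]
```

View pics/w6.png

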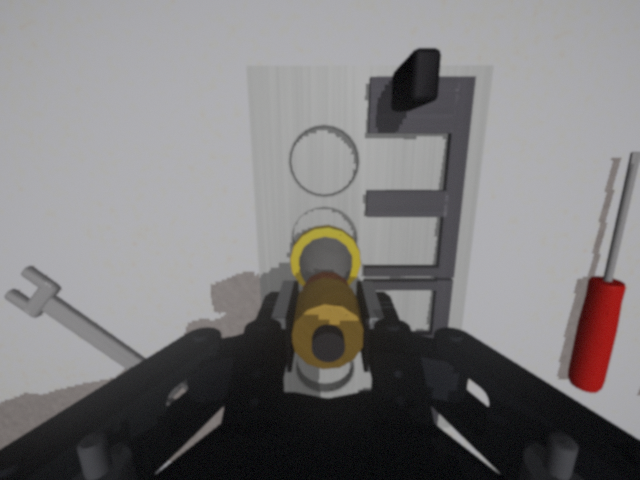

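```bash
python3 -m pendant '[0,-0.12,0.1,-1.5,0, 0,-0.12,0.1,-3,0, 0,-0.12,0.1,-3.3,0, 0,-0.12,0.1,-3.3,0, 0,-0.12,0.1,-3.3,0]'; python3 -m pendant '[0,0,0,-0.3,0, 0,0,0,-0.6,0, 0,0,0,-0.6,0, 0,0,0,-0.6,0]'
```

```text
t: 20.85
eef_pos: [0.4934, 0.1545, 0.0869]
ee_rot: [[-0.017, 1.0, 0.001], [1.0, 0.017, 0.0], [0.0, 0.001, -1.0]]
contact_force: [0.3, 1.4, -2.0]
opening: 0.0268
finger_force: 59.5
t: 21.25
eef_pos: [0.4928, 0.1544, 0.08]
ee_rot: [[-0.017, 1.0, -0.0], [1.0, 0.017, -0.0], [-0.0, -0.0, -1.0]]
contact_force: [-0.1, 0.4, -1.4]
opening: 0.0267
finger_force: 59.5
```

```bash
python3 -m pendant '[0,0,0,-0.3,0, 0,0,0,-0.6,0, 0,0,0,-0.6,0, 0,0,0,-0.6,0]';python3 -m pendant '[0,0,0,-0.2,0, 0,0,0,-0.2,0, 0,0,0,-0.2,0]'
```

```text
t: 21.65
eef_pos: [0.4927, 0.1544, 0.0739]
ee_rot: [[-0.017, 1.0, -0.0], [1.0, 0.017, -0.0], [-0.0, -0.0, -1.0]]
contact_force: [0.5, 0.2, -2.1]
opening: 0.0262
finger_force: 59.5
t: 21.95
eef_pos: [0.4928, 0.1543, 0.072]
ee_rot: [[-0.017, 1.0, -0.0], [1.0, 0.017, -0.0], [-0.0, -0.0, -1.0]]
contact_force: [0.3, -0.3, -2.2]
opening: 0.0267
finger_force: 59.5
```

```bash
python3 -m pendant '[0,0,0,-0.1,0, 0,0,0,-0.1,0, 1,0,0,-0.1,0, 1,0,0,-0.1,0, 1,0,0,-0.1,0]';python3 -m pendant '[1,0,0,0,0, 1,0,0,2,0, 1,0,0,6,0, 1,0,0,10,0, 1,0,0,13,0]';python3 -m pendant '[1,-0.8,-5,0,0, 1,-1.6,-10,0,0, 1,-2.4,-15,0,0, 1,-3,-18,0,0, 1,-3,-18,0,0]';python3 -m pendant '[1,-0.8,-5,0,0, 1,-1.6,-10,0,0, 1,-2.4,-15,0,0, 1,-2.6,-17,0,0, 1,-2.6,-17.3,0,0]';python3 -m pendant '[1,0,0,0,0, 1,0,0,0,0]'
python3 - <<'E'
from h import *
s=sense();print(s['eef_pos']); save('wrist','w7.png')
k=K('wrist');print(proj('wrist',[(.437,-.1995,z) for z in(0.009,.098)],k))
a=save('scene','a7.png',(200,145,420,305),3.6)
E
```

```text
t: 22.45
eef_pos: [0.4929, 0.1544, 0.0711]
ee_rot: [[-0.017, 1.0, 0.0], [1.0, 0.017, 0.0], [0.0, 0.0, -1.0]]
contact_force: [0.4, -0.5, -0.0]
opening: 0.0689
finger_force: 0.0
t: 22.95
eef_pos: [0.4932, 0.1545, 0.2034]
ee_rot: [[-0.017, 1.0, 0.002], [1.0, 0.017, 0.0], [0.0, 0.002, -1.0]]
contact_force: [0.1, 0.0, -0.5]
opening: 0.0852
finger_force: 0.0
t: 23.45
eef_pos: [0.4619, -0.0287, 0.2012]
ee_rot: [[-0.013, 1.0, -0.0], [1.0, 0.013, -0.001], [-0.001, -0.0, -1.0]]
contact_force: [0.1, -0.3, 0.2]
opening: 0.0855
finger_force: 0.0
t: 23.95
eef_pos: [0.4367, -0.2006, 0.2009]
ee_rot: [[-0.014, 1.0, -0.0], [1.0, 0.014, -0.0], [-0.0, -0.0, -1.0]]
contact_force: [0.1, 0.1, -0.7]
opening: 0.0855
finger_force: 0.0
t: 24.15
eef_pos: [0.437, -0.1975, 0.201]
ee_rot: [[-0.018, 1.0, -0.0], [1.0, 0.018, 0.001], [0.001, -0.0, -1.0]]
contact_force: [-0.2, 0.7, -0.6]
opening: 0.0852
finger_force: 0.0
[ 0.43702007 -0.19754966  0.20096032]
[[326.53251124 215.56439409]
 [326.35922056 239.77089234]]
```

View pics/w7.png

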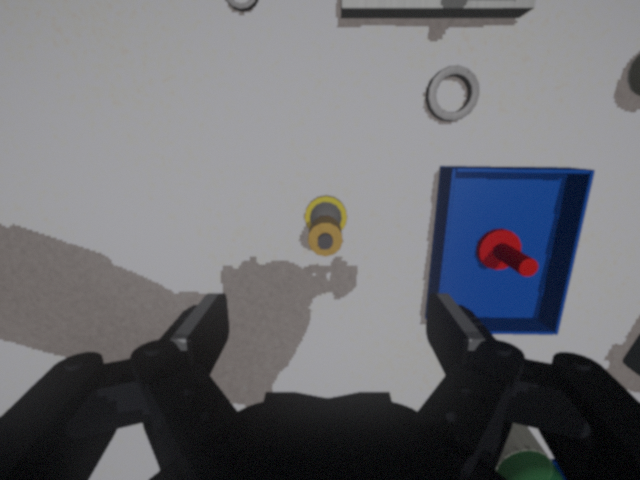

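The second thruster's stub is at (325.5,240), as predicted. The plug stands in the tray at (500,250). Grasping the thruster now.

```bash
python3 -m pendant '[1,0,-0.2,-4,0, 1,0,-0.2,-8,0, 1,0,-0.2,-8,0, 1,0,-0.2,-8,0]'; python3 -m pendant '[1,0,0,-3,0, 1,0,0,-6,0, 1,0,0,-6.2,0, 1,0,0,-6.2,0, 1,0,0,-6.2,0]'; python3 -m pendant '[0,0,0,0,0, 0,0,0,0,0, 0,0,0,0,0, 0,0,0,0,0, 0,0,0,0,0]'; python3 -m pendant '[0,0,0,0,0, 0,0,0,0,0, 0,0,0,0,0, 0,0,0,0,0, 0,0,0,0,0]'
```

```text
t: 24.65
eef_pos: [0.4368, -0.1998, 0.1216]
ee_rot: [[-0.018, 1.0, -0.001], [1.0, 0.018, 0.001], [0.001, -0.001, -1.0]]
contact_force: [1.1, -0.3, 0.8]
opening: 0.0852
finger_force: 0.0
t: 25.15
eef_pos: [0.4382, -0.2011, 0.0611]
ee_rot: [[-0.017, 1.0, 0.003], [1.0, 0.017, -0.001], [-0.001, 0.003, -1.0]]
contact_force: [1.1, 0.4, 0.1]
opening: 0.0854
finger_force: 0.0
t: 25.65
eef_pos: [0.4366, -0.2007, 0.0594]
ee_rot: [[-0.017, 1.0, -0.0], [1.0, 0.017, -0.0], [-0.0, -0.0, -1.0]]
contact_force: [-2.2, 0.0, 5.9]
opening: 0.0264
finger_force: 58.5
t: 26.15
eef_pos: [0.4366, -0.2007, 0.0594]
ee_rot: [[-0.017, 1.0, -0.0], [1.0, 0.017, -0.0], [-0.0, -0.0, -1.0]]
contact_force: [-1.9, 0.9, 6.7]
opening: 0.0264
finger_force: 58.5
```

View pics/a7.png

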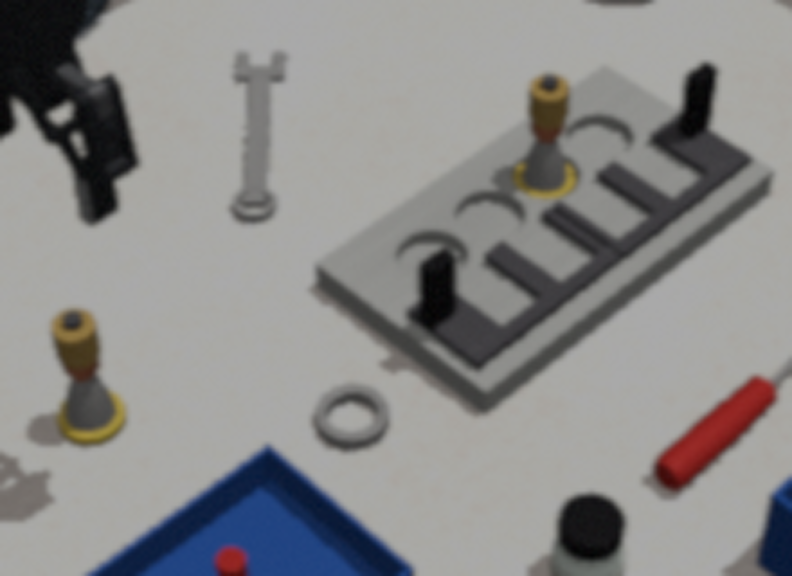

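Thruster 1 stands in seat 2 and both locks are open. Next I'll carry the second to seat 1, comparing how it sits in the hand with the first one.

```bash
python3 -m pendant '[0,0,0,2,0, 0,0,0,5,0, 0,0,0,9,0, 0,0,0,12,0, 0,0,0,12,0]'; python3 -m pendant '[0,0.8,4.5,0,0, 0,1.6,9,0,0, 0,2.4,13.5,0,0, 0,3.4,18,0,0, 0,3.7,20,0,0]'; python3 -m pendant '[0,1,4,0,0, 0,2,8,0,0, 0,2,9.7,0,0, 0,2,9.7,0,0, 0,2,9.7,0,0]'; python3 -m pendant '[0,0,0,-3,0, 0,0,0,-6,0, 0,0,0,-6,0, 0,0,0,-6,0, 0,0,0,-6,0]'
python3 - <<'E'
from h import *
s=sense();print(s['eef_pos'],s['opening'],s['finger_force']); save('wrist','w8.png')
for n in('w6','w8'):
    im=cv2.imread(f'pics/{n}.png');h=cv2.cvtColor(im,cv2.COLOR_BGR2HSV)
    m=cv2.inRange(h,(22,140,90),(35,255,255));m[275:]=0;m[:, :270]=0;m[:,380:]=0
    p=cv2.findNonZero(m).reshape(-1,2);print(n,len(p),p.mean(0),p.min(0),p.max(0))
E
```

```text
t: 26.65
eef_pos: [0.4386, -0.2015, 0.1827]
ee_rot: [[-0.017, 1.0, 0.005], [1.0, 0.017, -0.003], [-0.003, 0.005, -1.0]]
contact_force: [0.2, -0.6, -1.9]
opening: 0.0265
finger_force: 59.8
t: 27.15
eef_pos: [0.4737, 0.0025, 0.1779]
ee_rot: [[-0.019, 1.0, -0.001], [1.0, 0.019, 0.001], [0.001, -0.001, -1.0]]
contact_force: [0.8, -0.5, -1.6]
opening: 0.0269
finger_force: 59.5
t: 27.65
eef_pos: [0.4931, 0.0963, 0.178]
ee_rot: [[-0.018, 1.0, -0.002], [1.0, 0.018, -0.001], [-0.001, -0.002, -1.0]]
contact_force: [-0.1, 0.1, -1.5]
opening: 0.0263
finger_force: 59.6
t: 28.15
eef_pos: [0.4946, 0.096, 0.1204]
ee_rot: [[-0.016, 1.0, 0.002], [1.0, 0.016, 0.0], [0.0, 0.002, -1.0]]
contact_force: [0.7, -0.4, -2.1]
opening: 0.0267
finger_force: 59.6
[0.4946446  0.09595431 0.1203982 ] 0.026696284796704422 59.619675278663635
w6 1006 [324.90854871 246.48111332] [291 227] [359 274]
w8 1906 [325.64008395 199.62067156] [291 129] [359 274]
```

```bash
python3 - <<'E'
from h import *
for n in('w6','w8'):
    im=cv2.imread(f'pics/{n}.png');h=cv2.cvtColor(im,cv2.COLOR_BGR2HSV)
    m=cv2.inRange(h,(22,140,90),(35,255,255));m[275:]=0;m[:, :270]=0;m[:,380:]=0
    print(n,[list(np.flatnonzero(m[150:275,c])[[0,-1]]+150) if m[150:275,c].any() else 0 for c in(305,315,325,335,345)],[(r,np.flatnonzero(m[r])[[0,-1]]) for r in(245,255,262) if m[r].any()])
    print([''.join('#' if x else '.' for x in m[r,285:365:2]) for r in(200,210,220,226,230,234,238,242)])
E
```

```text
w6 [[np.int64(233), np.int64(244)], [np.int64(229), np.int64(237)], [np.int64(227), np.int64(235)], [np.int64(229), np.int64(237)], [np.int64(234), np.int64(244)]] [(245, array([295, 355])), (255, array([292, 358])), (262, array([291, 359]))]
['........................................', '........................................', '........................................', '........................................', '.............###############............', '..........#####################.........', '........#######...........########......', '......######.................######.....']
w8 [[np.int64(233), np.int64(244)], [np.int64(228), np.int64(237)], [np.int64(226), np.int64(235)], [np.int64(227), np.int64(236)], [np.int64(150), np.int64(243)]] [(245, array([294, 356])), (255, array([292, 358])), (262, array([291, 359]))]
['........................................', '........................................', '........................................', '...................####.................', '............#################...........', '.........#######################........', '.......########............#######......', '......######..................######....']
```

```bash
python3 -m pendant '[0,-0.1,0.2,-1.5,0, 0,-0.1,0.2,-3,0, 0,-0.1,0.2,-3.3,0, 0,-0.1,0.2,-3.3,0, 0,-0.1,0.2,-3.3,0]'; python3 -m pendant '[0,0,0,-0.3,0, 0,0,0,-0.6,0, 0,0,0,-0.6,0, 0,0,0,-0.6,0]'
```

```text
t: 28.7
eef_pos: [0.4935, 0.0985, 0.087]
ee_rot: [[-0.017, 1.0, 0.001], [1.0, 0.017, 0.0], [0.0, 0.001, -1.0]]
contact_force: [-1.6, 0.4, -2.9]
opening: 0.0264
finger_force: 59.9
t: 29.1
eef_pos: [0.4928, 0.0984, 0.08]
ee_rot: [[-0.017, 1.0, -0.0], [1.0, 0.017, -0.0], [-0.0, -0.0, -1.0]]
contact_force: [0.2, -0.0, -3.0]
opening: 0.0264
finger_force: 59.9
```

```bash
python3 -m pendant '[0,0,0,-0.3,0, 0,0,0,-0.6,0, 0,0,0,-0.6,0, 0,0,0,-0.6,0]';python3 -m pendant '[0,0,0,-0.2,0, 0,0,0,-0.3,0, 0,0,0,-0.3,0]';python3 -m pendant '[1,0,0,0,0, 1,0,0,0,0, 1,0,0,0,0, 1,0,0,0,0, 1,0,0,0,0]';python3 -m pendant '[1,0,0,2,0, 1,0,0,6,0, 1,0,0,10,0, 1,0,-2,13,0, 1,0,-2,13,0]'
python3 - <<'E'
from h import *
save('wrist','w9.png');s=sense()
a=save('scene','a9.png',(200,145,420,305),1)
b=save('side','b9.png',(245,200,425,405),1)
f=lambda i,h:cv2.resize(i,(int(i.shape[1]*h/i.shape[0]),h),interpolation=cv2.INTER_CUBIC)
c=np.hstack([cv2.resize(a,(450,480),interpolation=cv2.INTER_CUBIC),cv2.resize(b,(350,480),interpolation=cv2.INTER_CUBIC)])
cv2.imwrite('pics/c9.png',c);print(s['eef_pos'])
E
```

```text
t: 29.5
eef_pos: [0.4927, 0.0984, 0.0739]
ee_rot: [[-0.017, 1.0, -0.0], [1.0, 0.017, -0.0], [-0.0, -0.0, -1.0]]
contact_force: [-0.5, -0.4, -2.0]
opening: 0.0263
finger_force: 59.9
t: 29.8
eef_pos: [0.4929, 0.0985, 0.0714]
ee_rot: [[-0.017, 1.0, 0.0], [1.0, 0.017, 0.0], [0.0, 0.0, -1.0]]
contact_force: [-2.2, 1.0, 3.2]
opening: 0.0266
finger_force: 60.7
t: 30.3
eef_pos: [0.4929, 0.0984, 0.071]
ee_rot: [[-0.017, 1.0, -0.0], [1.0, 0.017, -0.0], [-0.0, -0.0, -1.0]]
contact_force: [-0.2, -0.7, -0.1]
opening: 0.0856
finger_force: 0.0
t: 30.8
eef_pos: [0.4948, 0.0775, 0.2051]
ee_rot: [[-0.016, 1.0, 0.007], [1.0, 0.016, 0.001], [0.0, 0.007, -1.0]]
contact_force: [0.2, -0.1, -0.1]
opening: 0.0853
finger_force: 0.0
[0.49398616 0.07795593 0.2028434 ]
```

View pics/c9.png

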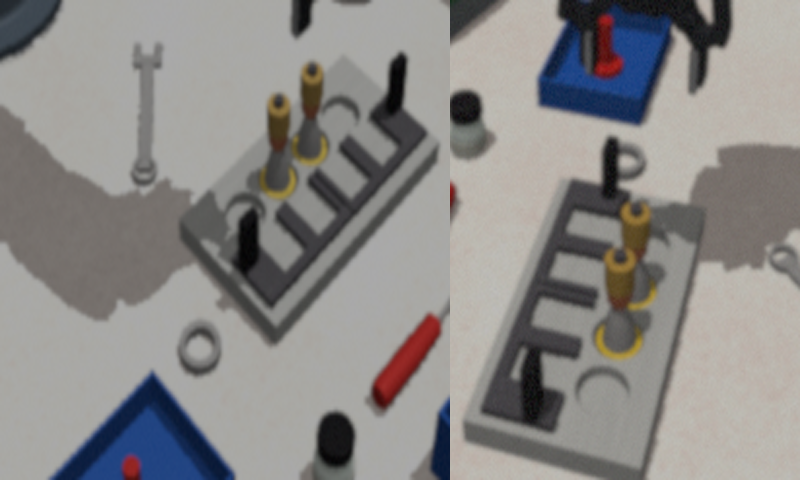

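Both thrusters stand in seats 1 and 2, and the plug is in the tray. With the last view I'll check that the long box's contents aren't thrusters.

```bash
python3 - <<'E'
from h import *
a=cv2.imread('pics/a1.png')[195:330,405:560];b=cv2.imread('pics/b1.png')[240:405,45:215];c=cv2.imread('pics/w1.png')[130:300,540:640]
g=lambda i,w,h:cv2.resize(i,(w,h),interpolation=cv2.INTER_CUBIC)
cv2.imwrite('pics/d.png',np.hstack([g(a,300,270),g(b,280,270),g(c,160,270)]))
for p in((451,293),(522,228)):print(ray('scene',*p,.05))
print(proj('wrist',[(.494,.0972,.009+.012),(.494,.0972,.11)]))
E
```

```text
[0.86604456 0.06616962 0.05      ]
[0.86658507 0.33368403 0.05      ]
[[328.5476085  197.01607616]
 [329.02446046 216.4123182 ]]
```

View pics/d.png

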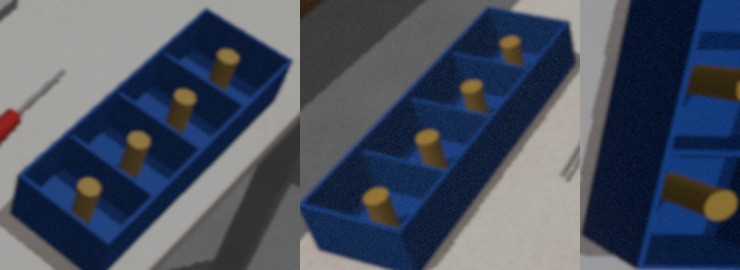

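The box holds plain cylinders, out of reach at x≈0.87, so they aren't thrusters. Closing the right lock.

```bash
python3 -m pendant '[1,2.5,-4,0,0, 1,5.1,-7.8,0,0, 1,5.1,-7.8,0,0, 1,5.1,-7.8,0,0, 1,5.1,-7.8,0,0]'; python3 -m pendant '[1,0,0,-4,0, 1,0,0,-8,0, 1,0,0,-8,0, 1,0,0,-8,0]'
```

```text
t: 31.45
eef_pos: [0.5429, 0.001, 0.1999]
ee_rot: [[-0.017, 1.0, -0.003], [1.0, 0.017, 0.0], [0.0, -0.003, -1.0]]
contact_force: [-0.6, -0.1, -0.4]
opening: 0.0849
finger_force: 0.0
t: 31.85
eef_pos: [0.5431, 0.0012, 0.1214]
ee_rot: [[-0.018, 1.0, -0.002], [1.0, 0.018, 0.0], [0.0, -0.002, -1.0]]
contact_force: [0.1, 0.1, 0.5]
opening: 0.0855
finger_force: 0.0
```

```bash
python3 -m pendant '[1,0.1,0,-3,0, 1,0.1,0,-6,0, 1,0.1,0,-6.9,0, 1,0.1,0,-6.9,0, 1,0.1,0,-6.9,0]';python3 -m pendant '[0,0,0,0,0, 0,0,0,0,0, 0,0,0,0,0, 0,0,0,0,0, 0,0,0,0,0]';python3 -m pendant '[0,0,0,0,0, 0,0,0,0,0, 0,0,0,0,0, 0,0,0,0,0, 0,0,0,0,0]';  python3 -m pendant '[0,-1,-0.02,0,0, 0,-2,-0.03,0,0, 0,-2,-0.03,0,0]';python3 -m pendant '[0,-1,-0.02,0,0, 0,-2,-0.03,0,0, 0,-2.6,-0.04,0,0, 0,-2.6,-0.04,0,0, 0,-2.6,-0.04,0,0]'
```

```text
t: 32.35
eef_pos: [0.546, 0.0005, 0.0539]
ee_rot: [[-0.017, 1.0, 0.002], [1.0, 0.017, 0.0], [-0.0, 0.002, -1.0]]
contact_force: [0.1, 0.2, 0.4]
opening: 0.0854
finger_force: 0.0
t: 32.85
eef_pos: [0.5449, 0.0003, 0.0522]
ee_rot: [[-0.017, 1.0, 0.0], [1.0, 0.017, -0.0], [-0.0, 0.0, -1.0]]
contact_force: [-3.6, 0.1, 13.5]
opening: 0.0134
finger_force: 60.7
t: 33.35
eef_pos: [0.5449, 0.0004, 0.0523]
ee_rot: [[-0.017, 1.0, 0.0], [1.0, 0.017, -0.0], [-0.0, 0.0, -1.0]]
contact_force: [-1.5, 0.0, 5.1]
opening: 0.0132
finger_force: 58.7
t: 33.65
eef_pos: [0.523, -0.0001, 0.0523]
ee_rot: [[-0.017, 1.0, -0.001], [1.0, 0.017, -0.0], [-0.0, -0.001, -1.0]]
contact_force: [-2.3, -1.2, 6.3]
opening: 0.0131
finger_force: 60.5
t: 34.15
eef_pos: [0.4971, -0.0005, 0.0522]
ee_rot: [[-0.017, 1.0, -0.002], [1.0, 0.017, -0.0], [-0.0, -0.002, -1.0]]
contact_force: [-2.6, -2.2, 8.8]
opening: 0.0133
finger_force: 60.9
```

```bash
python3 -m pendant '[0,-0.2,0,0,0, 0,-0.3,0,0,0, 0,-0.3,0,0,0]';python3 -m pendant '[0,-0.2,0,0,0, 0,-0.3,0,0,0, 0,-0.3,0,0,0]'
```

```text
t: 34.45
eef_pos: [0.4953, -0.0006, 0.0523]
ee_rot: [[-0.017, 1.0, 0.0], [1.0, 0.017, -0.0], [-0.0, 0.0, -1.0]]
contact_force: [1.5, -2.1, 5.9]
opening: 0.0134
finger_force: 60.5
t: 34.75
eef_pos: [0.4952, -0.0005, 0.0524]
ee_rot: [[-0.017, 1.0, 0.005], [1.0, 0.017, -0.0], [-0.0, 0.005, -1.0]]
contact_force: [14.2, -2.0, -5.4]
opening: 0.0133
finger_force: 59.1
```

```bash
python3 -m pendant '[0,0.3,0,0,0, 1,0.3,0,0,0, 1,0.3,0,0,0, 1,0.3,0,0,0, 1,0.3,0,0,0]'; python3 -m pendant '[1,0,0,4,0, 1,0,0,8,0, 1,0,0,12,0, 1,0,0,15,0, 1,0,0,15,0]'; python3 -m pendant '[1,1,5,0,0, 1,2,10,0,0, 1,3,15,0,0, 1,4,18,0,0, 1,4,18,0,0]'; python3 -m pendant '[1,0.5,4,0,0, 1,0.5,7.7,0,0, 1,0.5,7.7,0,0, 1,0.5,7.7,-4,0, 1,0.5,7.7,-8,0]'; python3 -m pendant '[1,0,0,0,0, 1,0,0,0,0, 1,0,0,0,0]'
```

```text
t: 35.25
eef_pos: [0.4952, -0.0003, 0.0518]
ee_rot: [[-0.017, 1.0, -0.001], [1.0, 0.017, 0.0], [0.0, -0.001, -1.0]]
contact_force: [-0.1, -0.6, -0.3]
opening: 0.0709
finger_force: 0.0
t: 35.75
eef_pos: [0.4977, -0.0003, 0.206]
ee_rot: [[-0.017, 1.0, 0.006], [1.0, 0.017, 0.0], [-0.0, 0.006, -1.0]]
contact_force: [0.9, -0.0, -0.2]
opening: 0.0857
finger_force: 0.0
t: 36.25
eef_pos: [0.5362, 0.1835, 0.2004]
ee_rot: [[-0.021, 1.0, -0.001], [1.0, 0.021, 0.001], [0.001, -0.001, -1.0]]
contact_force: [1.0, -0.8, -0.4]
opening: 0.0853
finger_force: 0.0
t: 36.75
eef_pos: [0.541, 0.2563, 0.1213]
ee_rot: [[-0.017, 1.0, 0.001], [1.0, 0.017, 0.0], [0.0, 0.001, -1.0]]
contact_force: [0.6, 0.7, -0.1]
opening: 0.0855
finger_force: 0.0
t: 37.05
eef_pos: [0.5418, 0.2566, 0.124]
ee_rot: [[-0.016, 1.0, 0.002], [1.0, 0.016, 0.001], [0.001, 0.002, -1.0]]
contact_force: [0.5, 0.2, -0.3]
opening: 0.0852
finger_force: 0.0
```

```bash
python3 -m pendant '[1,0,-0.05,-3,0, 1,0,-0.05,-6,0, 1,0,-0.05,-7,0, 1,0,-0.05,-7,0, 1,0,-0.05,-7,0]';python3 -m pendant '[0,0,0,0,0, 0,0,0,0,0, 0,0,0,0,0, 0,0,0,0,0, 0,0,0,0,0]';python3 -m pendant '[0,0,0,0,0, 0,0,0,0,0, 0,0,0,0,0, 0,0,0,0,0, 0,0,0,0,0]';  python3 -m pendant '[0,-1,-0.02,0,0, 0,-2,-0.03,0,0, 0,-2,-0.03,0,0]';python3 -m pendant '[0,-1,-0.02,0,0, 0,-2,-0.03,0,0, 0,-2.7,-0.04,0,0, 0,-2.7,-0.04,0,0, 0,-2.7,-0.04,0,0]'
```

```text
t: 37.55
eef_pos: [0.5418, 0.2566, 0.0538]
ee_rot: [[-0.017, 1.0, 0.002], [1.0, 0.017, 0.001], [0.001, 0.002, -1.0]]
contact_force: [-0.8, 0.4, 0.7]
opening: 0.0851
finger_force: 0.0
t: 38.05
eef_pos: [0.5406, 0.2562, 0.0522]
ee_rot: [[-0.017, 1.0, -0.0], [1.0, 0.017, 0.0], [0.0, -0.0, -1.0]]
contact_force: [-5.8, 0.6, 16.9]
opening: 0.0133
finger_force: 60.8
t: 38.55
eef_pos: [0.5406, 0.2562, 0.0523]
ee_rot: [[-0.017, 1.0, -0.0], [1.0, 0.017, 0.0], [0.0, -0.0, -1.0]]
contact_force: [-2.5, -0.5, 5.7]
opening: 0.0136
finger_force: 58.5
t: 38.85
eef_pos: [0.5192, 0.2558, 0.0523]
ee_rot: [[-0.017, 1.0, -0.001], [1.0, 0.017, 0.0], [0.0, -0.001, -1.0]]
contact_force: [-2.8, -1.3, 5.5]
opening: 0.0133
finger_force: 60.1
t: 39.35
eef_pos: [0.4924, 0.2553, 0.0523]
ee_rot: [[-0.017, 1.0, -0.001], [1.0, 0.017, -0.0], [-0.0, -0.001, -1.0]]
contact_force: [-1.8, -2.2, 8.1]
opening: 0.0133
finger_force: 60.4
```

```bash
python3 -m pendant '[0,-0.2,0,0,0, 0,-0.3,0,0,0, 0,-0.3,0,0,0]';python3 -m pendant '[0,-0.2,0,0,0, 0,-0.3,0,0,0, 0,-0.3,0,0,0]'; python3 -m pendant '[0,0.3,0,0,0, 1,0.3,0,0,0, 1,0.3,0,0,0, 1,0.3,0,0,0, 1,0.3,0,0,0]'
```

```text
t: 39.65
eef_pos: [0.4906, 0.2553, 0.0523]
ee_rot: [[-0.017, 1.0, 0.001], [1.0, 0.017, -0.0], [-0.0, 0.001, -1.0]]
contact_force: [1.3, -3.5, 5.3]
opening: 0.0134
finger_force: 60.1
t: 39.95
eef_pos: [0.4905, 0.2553, 0.0523]
ee_rot: [[-0.016, 1.0, 0.005], [1.0, 0.016, -0.001], [-0.001, 0.005, -1.0]]
contact_force: [15.9, -4.9, -2.6]
opening: 0.0135
finger_force: 59.1
t: 40.45
eef_pos: [0.4903, 0.2555, 0.0518]
ee_rot: [[-0.017, 1.0, -0.001], [1.0, 0.017, -0.0], [-0.0, -0.001, -1.0]]
contact_force: [-0.5, 0.7, -0.1]
opening: 0.0705
finger_force: 0.0
```

```bash
python3 -m pendant '[1,0,0,4,0, 1,0,0,8,0, 1,0,0,12,0, 1,0,0,15,0, 1,0,2,15,0]'; python3 -m pendant '[1,0,3,0,0, 1,0,5,0,0, 1,0,5,0,0, 1,0,5,0,0, 1,0,5,0,0]'
python3 - <<'E'
from h import *
k=K('scene');im=eyes.grab_frame('scene')[:,:,::-1].copy();cv2.imwrite('pics/z.png',im)
old=cv2.imread('pics/a9.png');old=cv2.resize(old,(220,160))
for y in(.0972,.1532):
    x=.4945 if y<.1 else .4936
    p=proj('scene',[(x,y,.115),(x,y,.015)],k).round().astype(int)
    x0,x1=p[:,0].min()-9,p[:,0].max()+9; y0,y1=p[:,1].min()-4,p[:,1].min()+22
    t=old[y0-145:y1-145,x0-200:x1-200]
    r=cv2.matchTemplate(im[y0-8:y1+8,x0-8:x1+8],t,cv2.TM_CCOEFF_NORMED);_,v,_,l=cv2.minMaxLoc(r);print(y,v,np.array(l)-8)
h=cv2.cvtColor(im,cv2.COLOR_BGR2HSV);red=(cv2.inRange(h,(0,150,60),(8,255,255))|cv2.inRange(h,(172,150,60),(180,255,255)))
n,_,st,ce=cv2.connectedComponentsWithStats(red)
for i in range(1,n):
    if st[i,4]>30:print('red',ce[i].round(),st[i,4])
E
```

```text
t: 40.95
eef_pos: [0.4924, 0.2753, 0.2067]
ee_rot: [[-0.015, 1.0, 0.006], [1.0, 0.015, 0.003], [0.003, 0.006, -1.0]]
contact_force: [1.2, 1.2, -0.6]
opening: 0.0855
finger_force: 0.0
t: 41.45
eef_pos: [0.4905, 0.3249, 0.2017]
ee_rot: [[-0.017, 1.0, -0.001], [1.0, 0.017, -0.001], [-0.001, -0.001, -1.0]]
contact_force: [0.0, -0.4, 0.3]
opening: 0.0854
finger_force: 0.0
0.0972 0.8706733584403992 [0 0]
0.1532 0.8523929715156555 [0 0]
red [398. 265.] 343
red [265. 313.] 333
```

```bash
python3 -c "
from plant import job_done
print(job_done())"
```

```text
the job is handed in; nothing more can be done
None
```

The job is handed in; no verdict came back. The one plug found is in the blue tray, the two thrusters found are standing in seats 1 and 2, both locks are back at their home stops, and the gripper is clear.

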